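# Snap the food box shut behind the pepper mill

### The arm

A 6-joint arm with a two-finger parallel gripper is mounted at the origin on a cart in front of the work surface, level with it; the furniture and walls round the work are solid. World frame = base frame: x ahead of the robot, y to its left, z up, the work surface at z = 0. Lengths are in m, angles in rad, forces in N, time in s.
With the tool pointing down it reaches from about 0.25 to 0.775 m from the base axis. Payload 4 kg.
Tool frame: the origin (TCP) lies at the centre of the arm's flange, where the gripper is bolted on; the fingertips stand 199 mm ahead of it and the grasp point (between the pads) lies 180 mm ahead of it (robot.tcp_to_tips is the distance from the TCP to the fingertips, in m); z points along the fingers, y is the line along which they close (so a half turn about z gives the same grasp; the last joint's range is limited). The gripper opens to 94 mm and grips with 3 to 60 N. Pads are 16 mm wide; open, the fingers measure 119 mm over their backs; the gripper's body (75 mm by 177 mm) begins 78 mm behind the grasp point.
Start: joints at [-1.415, 0.087, 1.371, -0, 1.684, -0.103], TCP at [0.141, -0.532, 0.405] pointing down, gripper open.
Joint ranges: [-3.1, 3.1], [-0.76, 2.03], [0.27, 2.55], [-1.08, 4.22], [0.17, 2.65], [-2.57, 2.57]. Speed limits (rad/s): [2.79, 2.79, 3.14, 3.14, 3.14, 3.14].

### API

Orientations are given as [roll, pitch, yaw] about the fixed x, y, z axes, in that order (R = Rz(yaw) Ry(pitch) Rx(roll)).
In Python, from bench import telemetry, snapshot, ticket, robot gives the robot as it stands.
- The arm moves only by the tool apply_moves, never from a script. Its argument "moves" is a list that holds one entry, the list of rows, each a list of 5 numbers: the shift along the tool's x, y, z in units of 50 mm (1.0 is 50 mm), then the turn about the tool's z in units of 10 degrees (1.0 is 10 degrees), then the closure, from 0 (fully open) to 1 (shut). A call has 1 to 10 rows; each row is the pose to reach, as a shift and turn from the pose commanded when the call began, along the tool's axes at that moment; what a row does not reach only later rows make up. A row lasts 1/8 s, in which the tool goes at most 62.5 mm and 10.7 degrees, less where a joint would pass 70% of its speed; a pose out of reach is approached as far as the arm can. A call with a gripper value outside its range is refused whole. The fingers move at their own pace and stop on an object; the grip force is fixed at half the most. Time passes only in rows, so rows that repeat a pose let the fingers close. It gives the time, the measured TCP pose, the force, the opening and the grip force at its end, in the units of the state.
- telemetry.get_obs(): the state, without advancing time (a new reading comes with each control period).
- snapshot(name): name is "side" or "top" or "wrist"; returns a dict with "image" (384x512x3 uint8, red, green, blue), "fovy" (degrees; the focal length in pixels is half the picture's height over the tangent of half this angle, whatever the lens; pixels are square), "cx", "cy" (the principal point, pixels), "R" (3x3) and "t" (3): a world point X has camera coordinates R X + t. Camera axes: x right, y down, z forward; pixel columns grow to the right and rows downward; lengths in m; the calibration is good to about 2 mm. A picture is of the moment at which its call begins. There is no depth.
- ticket.close_job(): hands the job in; it is judged then, once.
The state is a dict: "time": time; "joint_positions": joint angles; "qvel": joint speeds; "joint_torque": joint torques, N m; "tool_pos": TCP position; "ee_rot": TCP orientation; "wrist_force": force on the tool from outside, world axes, zero at the start; "wrist_torque": the same for the moment, N m; "width": finger opening in m; "finger_force": force on a finger pad.
Only numpy, scipy, OpenCV 4.12 (cv2) and the standard library are available. Lean on these libraries where they do the work, as an engineer would, in place of code of your own. Each camera call takes 0.05 s, during which the arm holds its last target. There are 200 camera calls.

### The job

The lid of the glass food box on the worktop has four snap tabs, one on each side, all standing up. First lift the wooden mill off its cork coaster and stand it upright somewhere else on the bare worktop, well away from the coaster; then press each tab down until it snaps flat (the back one lies under the wire shelf), and finally stand the mill upright again in the middle of its coaster. Do not knock over or shift the small tin and the spice jar that stand beside the box.

Things in the scene. Friction and masses are not known exactly. Their poses are not given: they have to be found in the camera images.
- food_box: Fixed glass food box with a white lid, 140 mm (its x) by 180 mm (its y), lid top 88 mm above the worktop. Origin at the centre of its underside; x points away from the robot (turned up to about 0.25 rad), y to the left, z up. A grey snap tab is hinged on the lid at the middle of each side, 24 mm inside the wall and 86.5 mm above the worktop.
- tab_front (a joint): Front snap tab (side nearest the robot, box -x), angle in rad: 0 = standing up (start), 0.55 = snapped flat. Plate 42 mm long outward from the hinge, 56 mm wide, 5 mm thick, 20 mm skirt at its outer edge. Over-centre: about 6 N at the pad to start it, less as it goes down; past 0.33 it snaps to 0.55 and stays, let go before that it springs back up.
- tab_back (a joint): Back snap tab (the far side, food box +x, under the wire shelf); same values and behaviour as tab_front.
- tab_left (a joint): Left snap tab (food box +y side); same values and behaviour as tab_front.
- tab_right (a joint): Right snap tab (food box -y side); same values and behaviour as tab_front.
- pad_front (a point): Point on the upper face of the front tab where it is pressed (the ribbed part), 31 mm from the hinge, half-way along the tab; moves with the tab: about 105 mm above the worktop when the tab stands up, 89.5 mm when flat. The point shifts about 5 mm outward on the way down.
- pad_back (a point): The same point on the back tab. It lies about 10 to 40 mm behind the front edge of the wire shelf's deck, below the deck, so it is reached with the tool leaning back towards the robot.
- pad_left (a point): The same point on the left tab.
- pad_right (a point): The same point on the right tab.
- riser: Fixed shelf of dark steel wire over the back of the food box: deck 500 mm wide (its y), 180 mm deep (its x, away from the robot), underside 286 mm above the worktop, a leg at each corner. Origin on the worktop below the middle of the deck's front edge. Two jars and a bowl stand on the back part of the deck, fixed.
- mill_mid (a point): Centre of the loose wooden mill, half-way up: a turned round mill 165 mm tall, foot 56 mm in diameter, z up along its axis. This point is 83.5 mm above the surface it stands on. Its round head, 52 mm in diameter, spans 109 to 156 mm above the foot, with a 9 mm high knob of 18 mm on top: grip it by the head. It stands on the coaster at the start.
- coaster_top (a point): Centre of the upper face of the fixed round cork coaster, 96 mm in diameter and 5 mm thick, in front of the food box.
- tin_mid (a point): Centre of the small loose tin, 75 mm in diameter and 58 mm tall, to the left of the box. To be left alone.
- spice_mid (a point): Centre of the loose spice jar with a dark cap, 41 mm in diameter and 105 mm tall, to the right of the box. To be left alone.
Not all that is in view belongs to the job. What is shaped like the part that bears mill_mid but pink is not meant.

How it is judged:
On the way, in this order (a step that is already met when the one before it is completed fails the run):
1. the mill stands upright on the worktop, let go, its axis more than 80 mm from the middle of the coaster (horizontal distance between mill_mid and coaster_top above 0.08 m and angle between mill_mid's own z axis and vertical below 0.12 rad and height (world z) of mill_mid below 0.09 m and contact force between the fingers and mill below 0.1 N), for 0.2 s.
2. all four tabs are snapped flat (each over 0.47 rad) (value of joint each of tab_front, tab_back, tab_left, tab_right above 0.47 rad), for 0.2 s.
At the end, for the whole second after the job is handed in: All four tabs are snapped flat (each over 0.47 of 0.55 rad), and the mill stands upright (within 0.1 rad) and at rest on its coaster, its axis within 20 mm of the coaster's centre, so that its whole foot is on the cork (all of step 2 and horizontal distance between mill_mid and coaster_top below 0.02 m and angle between mill_mid's own z axis and vertical below 0.1 rad and z of mill_mid in the frame of coaster_top between 0.075 and 0.09 m and linear speed of mill below 0.02 m/s); the robot touches nothing.
It fails at once if the mill is tipped over (more than 0.6 rad) (angle between mill_mid's own z axis and vertical above 0.6 rad).
It fails at once if the tin is shifted by more than 30 mm or tipped (distance of tin_mid from where it was at the start of the episode above 0.03 m or angle between tin_mid's own z axis and vertical above 0.5 rad).
It fails at once if the spice jar is shifted by more than 30 mm or tipped (distance of spice_mid from where it was at the start of the episode above 0.03 m or angle between spice_mid's own z axis and vertical above 0.5 rad).
It also fails if it takes over 72 s, if anything falls off the work surface, if the arm or the gripper's body presses on something with over 40 N, if the wrist force passes 120 N, or if a joint passes its speed limit or range.

## Working session

There is one attempt and no reset: what is moved stays moved. The work goes in short steps, Python scripts to look and compute and a tool call to move; the robot and the scene stay as the last step left them, time stands still between calls to the robot, and variables do not carry over. Pictures are saved under pics/ and viewed, at most 12 in all, crops included, and the job is handed in when it is done.

Besides the shell and the picture viewer there is one more tool, called after "Call:" as a command line: name --argument value ..., lists and objects as JSON in quotes. apply_moves: Moves the arm, as the interface text tells. Its arguments: {"type":"object","properties":{"moves":{"type":"array","items":{"type":"array","items":{"type":"array","items":{"type":"number"}}}}},"required":["moves"]}

```bash
ls; mkdir -p pics; cat > h.py <<'E'
import numpy as np, cv2, json
from bench import telemetry, snapshot, ticket, robot
def shot(n,f):
    s=snapshot(n); cv2.imwrite(f'pics/{f}.png',s['image'][:,:,::-1])
    np.savez(f'pics/{f}.npz',**{k:np.array(v) for k,v in s.items()}); return s
def load(f): return dict(np.load(f'pics/{f}.npz'))
def foc(s): return s['image'].shape[0]/2/np.tan(np.radians(float(s['fovy']))/2)
def ray(s,u,v):
    d=np.array([(u-s['cx'])/foc(s),(v-s['cy'])/foc(s),1.]); R=np.array(s['R']); return -R.T@np.array(s['t']), R.T@d
def at(s,u,v,z):
    o,d=ray(s,u,v); return o+d*(z-o[2])/d[2]
def px(s,X):
    c=np.array(s['R'])@np.array(X)+s['t']; return np.array([s['cx'],s['cy']])+foc(s)*c[:2]/c[2]
E
python3 - <<'E'
from h import *
for n in ['top','side','wrist']:
    s=shot(n,n+'0'); o,d=ray(s,s['cx'],s['cy']); print(n,o.round(3),d.round(3),s['fovy'],s['cx'],s['cy'])
a=load('top0')['image'];b=load('side0')['image']
cv2.imwrite('pics/both.png',cv2.resize(np.hstack([a,b]),(800,300))[:,:,::-1])
print(telemetry.get_obs())
E
```

```text
pics
top [0.357 0.013 1.175] [ 0.127  0.001 -0.992] 50.629487405506744 246.96710975138376 202.13684535628838
side [-0.178  0.526  1.071] [ 0.522 -0.42  -0.743] 43.983759775096075 260.8609697370047 188.92406210164808
wrist [ 0.207 -0.514  0.384] [-0.233 -0.06  -0.971] 71.07473103534285 256.8572199388225 186.57650098846585
{'time': 0.15, 'joint_positions': array([-1.41510245e+00,  8.78021106e-02,  1.37186734e+00,  3.01160275e-05,
        1.68357315e+00, -1.03075032e-01]), 'qvel': array([ 0.00093597, -0.00238759, -0.00392007, -0.00139208, -0.00133266,
       -0.00038724]), 'joint_torque': array([ 1.47985666e-03, -3.40642512e+01, -3.02792072e+01,  7.19550694e-02,
        3.05253966e-02, -1.12521511e-04]), 'tool_pos': array([ 0.14074187, -0.5316133 ,  0.40378371]), 'ee_rot': array([-3.13995455e+00, -1.99538504e-04,  2.58772111e-01]), 'wrist_force': array([-0.13070279, -0.47397094, -0.45452769]), 'wrist_torque': array([ 0.00639566, -0.00974227, -0.00941944]), 'finger_force': 0.0, 'width': 0.0939200081586524}
```

View pics/top0.png

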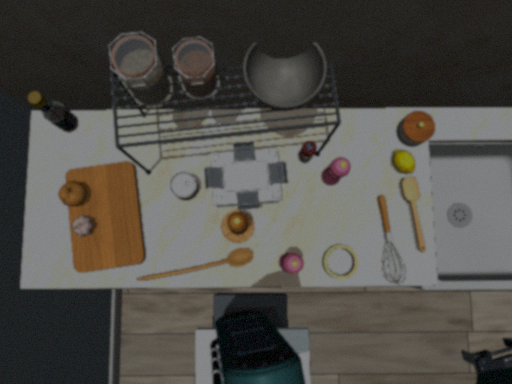

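View pics/side0.png

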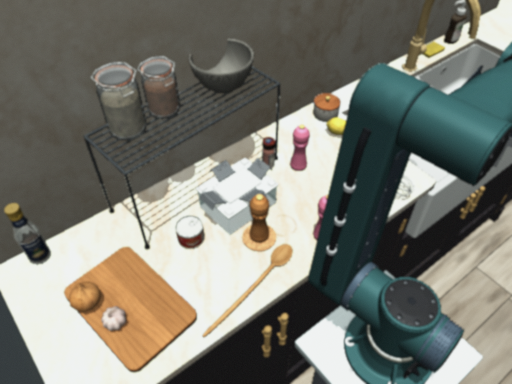

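Top view: the wooden mill is on its coaster at (237,222). The pink look-alikes are at (340,166) and (291,262), and the orange pot at (418,127) could also confuse. I choose (237,222), which is brown and stands on the cork. Checking it in a close crop.

```bash
python3 - <<'E'
from h import *
a=load('top0')['image'][130:250,160:320]; b=load('side0')['image'][120:260,160:320]
a=cv2.convertScaleAbs(cv2.resize(a,(800,600),interpolation=cv2.INTER_CUBIC),alpha=1.6)
cv2.imwrite('pics/ctop.png',a[:,:,::-1])
E
```

```text
(no output)
```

View pics/ctop.png

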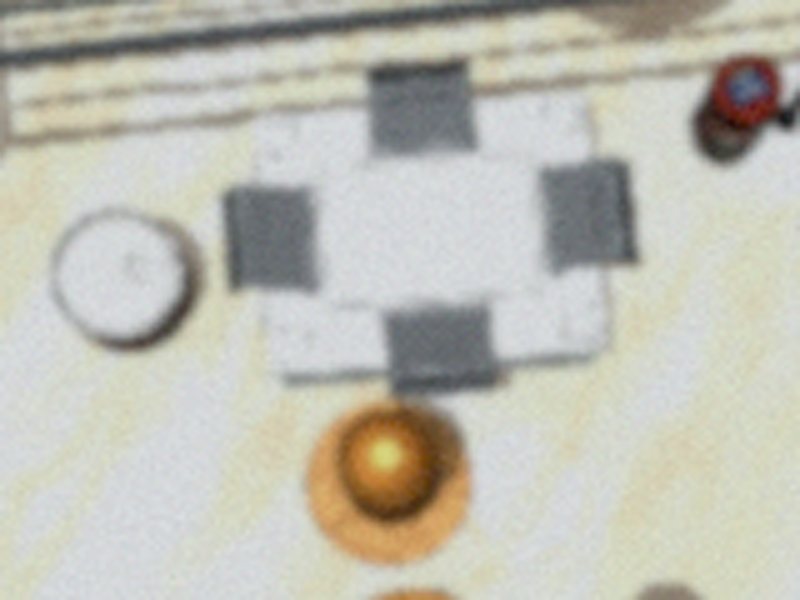

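The crop confirms it: wooden mill head at crop (387,455), coaster centre at about (388,482), tin (122,278), spice jar (747,90). The tab hinges are at about L(317,238), R(548,215), F(438,305), B(425,153).

```bash
python3 - <<'E'
from h import *
s=load('top0'); C=lambda u,v,z: at(s,160+u/5-.4,130+v/5-.4,z)
L,R,F,B=[C(*p,.0865) for p in [(317,238),(548,215),(438,305),(425,153)]]
print('L-R',np.linalg.norm(L-R),'F-B',np.linalg.norm(F-B)); c=(L+R+F+B)/4
print(c,'yaw', np.arctan2(*-(L-R)[:2]*[1,-1]), np.arctan2(*(B-F)[[1,0]]))
ps=[C(*p,.088) for p in [(270,372),(607,345),(258,110),(590,95)]]
print('lid',np.round(ps,3),np.mean(ps,0))
print('coaster',C(388,482,.005),'mill head',C(390,457,.137),'tin',C(120,278,.058),'spice',C(747,90,.105))
# shelf front edge in full image
print('shelf', [at(s,u,v,.286).round(3) for u,v in [(162,142),(300,125),(115,150),(338,122)]])
E
```

```text
L-R 0.1265783198123124 F-B 0.08454826074153579
[0.5704855  0.01642666 0.0865    ] yaw 0.0936633943851858 0.07745863943768853
lid [[ 0.492  0.104  0.088]
 [ 0.505 -0.078  0.088]
 [ 0.636  0.111  0.088]
 [ 0.644 -0.071  0.088]] [0.56914833 0.016836   0.088     ]
coaster [0.43746107 0.04305669 0.005     ] mill head [0.44119201 0.03856251 0.137     ] tin [0.54872878 0.19076893 0.058     ] spice [ 0.6412135  -0.15434899  0.105     ]
shelf [array([0.608, 0.204, 0.286]), array([ 0.646, -0.107,  0.286]), array([0.591, 0.31 , 0.286]), array([ 0.652, -0.193,  0.286])]
```

```bash
python3 - <<'E'
from h import *
a=load('top0')['image'][30:180,100:350]
a=cv2.convertScaleAbs(cv2.resize(a,(800,480),interpolation=cv2.INTER_CUBIC),alpha=2.2)
b=load('wrist0')['image']
cv2.imwrite('pics/cshelf.png',a[:,:,::-1])
E
```

```text
(no output)
```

View pics/cshelf.png

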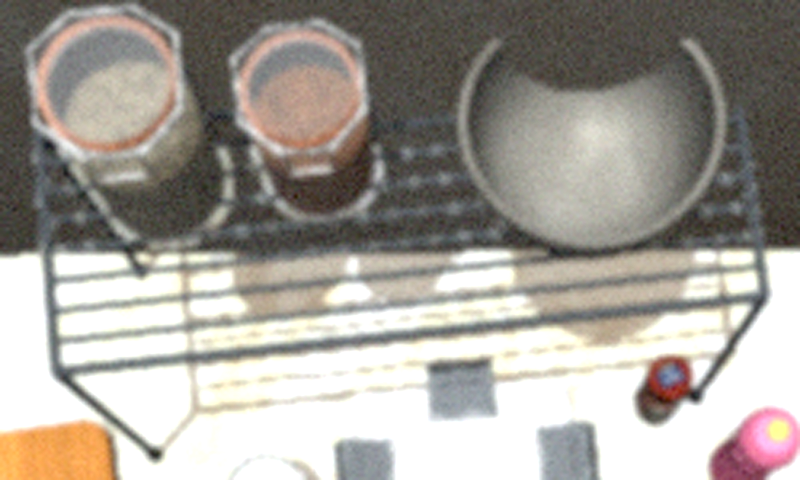

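```bash
cat >> h.py <<'E'
from scipy.spatial.transform import Rotation as Ro
def go(x,y,z,yaw=None):
    o=telemetry.get_obs(); p=o['tool_pos']; R=Ro.from_euler('xyz',o['ee_rot'])
    d=R.inv().apply(np.array([x,y,z])-p)/.05
    cy=o['ee_rot'][2]; t=0 if yaw is None else -np.degrees((yaw-cy+np.pi)%(2*np.pi)-np.pi)/10
    print('t',round(float(o['time']),2),'pos',p.round(4),'rpy',o['ee_rot'].round(3),'UNITS',d.round(3),'turn',round(float(t),3),'rows',round(float(np.linalg.norm(d))/1.25,1))
E
python3 - <<'E'
from h import *
s=load('top0')
for u,v in [(118.75,146.6),(339.7,122.5)]: print(at(s,u,v,.289).round(3))
go(.439,.041,.405,0.08); go(.439,.041,.315,.08)
E
```

```text
[0.598 0.3   0.289]
[ 0.65  -0.196  0.289]
t 0.15 pos [ 0.1407 -0.5316  0.4038] rpy [-3.14  -0.     0.259] UNITS [ 8.697e+00 -9.545e+00 -7.000e-03] turn 1.024 rows 10.3
t 0.15 pos [ 0.1407 -0.5316  0.4038] rpy [-3.14  -0.     0.259] UNITS [ 8.697 -9.542  1.793] turn 1.024 rows 10.4
```

Call:
apply_moves --moves '[[[1.7,-1.8,0,0.1,0],[2.5,-2.75,0,0.3,0],[3.35,-3.7,0,0.5,0],[4.2,-4.6,0,0.7,0],[5.05,-5.5,0,0.8,0],[5.9,-6.45,0,0.9,0],[6.7,-7.4,0,1,0],[7.6,-8.3,0,1,0],[8.4,-9.2,0,1,0],[8.7,-9.55,0,1,0]]]'

```text
time: 1.4
tool_pos: [0.4299, 0.0247, 0.4046]
ee_rot: [3.141, -0.001, 0.085]
wrist_force: [0.5, -1.1, -0.2]
width: 0.0939
finger_force: 0.0
```

```bash
python3 - <<'E'
from h import *
s=shot('side','side1'); w=shot('wrist','wrist1'); t=shot('top','top1')
a=cv2.resize(s['image'][60:330,130:512],(530,375)); b=cv2.resize(w['image'],(270,202))
c=np.zeros((600,800,3),np.uint8); c[:375,:530]=a; c[:202,530:]=b
c[375:600,:300]=cv2.resize(t['image'][120:270,150:350],(300,225))
cv2.imwrite('pics/m1.png',cv2.convertScaleAbs(c,alpha=1.3)[:,:,::-1])
print(px(w,[.439,.041,.137]),px(w,[.439,.041,.17])); go(.439,.041,.315,.08)
E
```

```text
[247.99536918 186.38713477] [246.49546605 195.84646757]
t 1.55 pos [0.43   0.0252 0.404 ] rpy [-3.141e+00  2.000e-03  9.100e-02] UNITS [ 0.212 -0.299  1.779] turn 0.062 rows 1.5
```

View pics/m1.png

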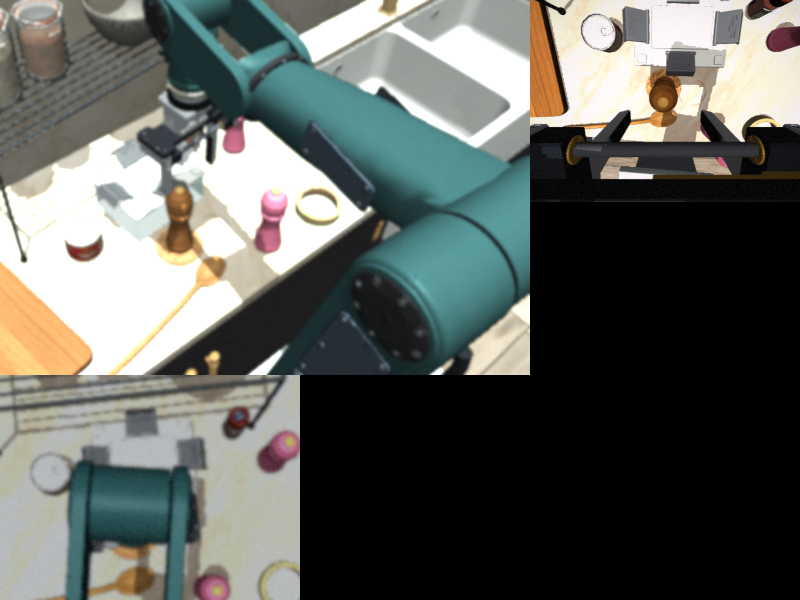

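Side view: a slim gripper bar sits under a fork wrist, and the mill stands clear below it. The wrist view shows the mill head at about (252,180), close to the predicted (248,186). I'll view the wrist picture in full to refine both the mill and the tabs.

```bash
python3 - <<'E'
from h import *
w=load('wrist1')['image'][0:250,100:433]
cv2.imwrite('pics/w1c.png',cv2.resize(w,(799,600),interpolation=cv2.INTER_CUBIC)[:,:,::-1])
E
```

```text
(no output)
```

View pics/w1c.png

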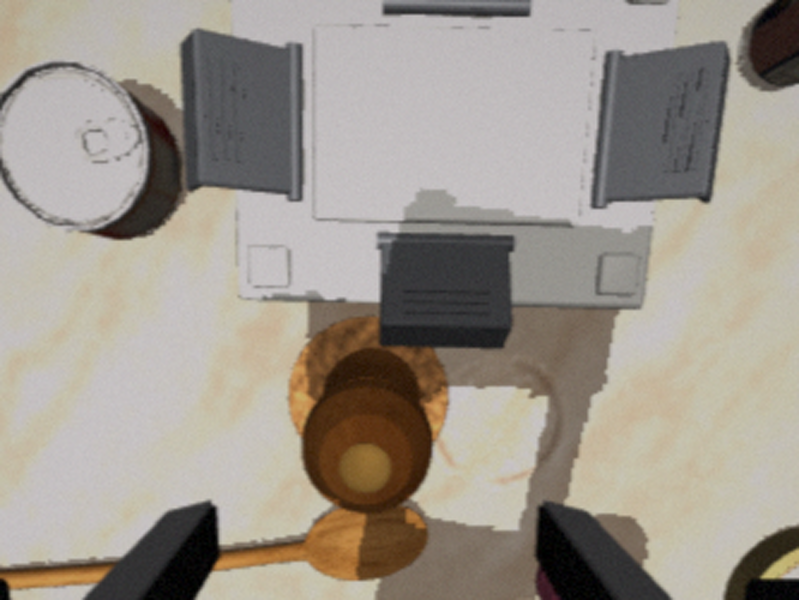

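```bash
python3 - <<'E'
from h import *
s=load('wrist1'); C=lambda u,v,z: at(s,100+u/2.4-.3,v/2.4-.3,z)
L,R,F,B=[C(*p,.0885) for p in [(295,120),(606,130),(446,241),(457,8)]]
print('L-R',np.linalg.norm(L-R),'F-B',np.linalg.norm(F-B)); c=(L+R+F+B)/4
print(np.round([L,R,F,B],4),c,'yaw', np.arctan2(-(L-R)[0],(L-R)[1]), np.arctan2(*(B-F)[[1,0]]))
print('corners',C(238,298,.088),C(642,307,.088))
print('knob',C(365,467,.17),'head',C(367,447,.142),'coaster',C(369,396,.005),'tin',C(73,147,.058))
E
```

```text
L-R 0.13088543504313416 F-B 0.08997310062526619
[[ 0.5661  0.0793  0.0885]
 [ 0.5741 -0.0513  0.0885]
 [ 0.5237  0.0104  0.0885]
 [ 0.6134  0.0166  0.0885]] [0.56933599 0.01374667 0.0885    ] yaw 0.06168171864574797 0.06841962742143094
corners [0.49093179 0.10031346 0.088     ] [ 0.50374763 -0.08036402  0.088     ]
knob [0.44075068 0.03675182 0.17      ] head [0.44105574 0.03667642 0.142     ] coaster [0.43879393 0.03817036 0.005     ] tin [0.55181095 0.18667851 0.058     ]
```

```bash
python3 - <<'E'
from h import *
go(.4405,.0375,.318,.07)
E
```

```text
t 1.55 pos [0.43   0.0252 0.404 ] rpy [-3.141e+00  2.000e-03  9.100e-02] UNITS [ 0.235 -0.226  1.719] turn 0.119 rows 1.4
```

Call:
apply_moves --moves '[[[0.23,-0.22,0,0.1,0],[0.23,-0.22,0,0.1,0]]]'

```text
time: 1.8
tool_pos: [0.44, 0.0338, 0.4043]
ee_rot: [3.141, 0.001, 0.066]
wrist_force: [-0.1, -0.1, 0.6]
width: 0.0943
finger_force: 0.0
```

```bash
python3 - <<'E'
from h import *
go(.4405,.0375,.318,.07)
E
```

```text
t 1.8 pos [0.44   0.0338 0.4043] rpy [3.141e+00 1.000e-03 6.600e-02] UNITS [ 0.017 -0.074  1.726] turn -0.021 rows 1.4
```

Descend, close, then lift.

Call:
apply_moves --moves '[[[0.02,-0.07,0.7,0,0],[0.02,-0.07,1.3,0,0],[0.02,-0.07,1.73,0,0],[0.02,-0.07,1.73,0,0],[0.02,-0.07,1.73,0,0.6],[0.02,-0.07,1.73,0,0.8],[0.02,-0.07,1.73,0,0.8],[0.02,-0.07,1.73,0,0.8]]]'

```text
time: 2.8
tool_pos: [0.4409, 0.0381, 0.3186]
ee_rot: [3.141, -0.001, 0.067]
wrist_force: [-0.1, -0.8, 0.3]
width: 0.0575
finger_force: 0.0
```

Call:
apply_moves --moves '[[[0,0,0,0,0.9],[0,0,0,0,0.9],[0,0,0,0,0.9]]]'

```text
time: 3.18
tool_pos: [0.4409, 0.0379, 0.3184]
ee_rot: [3.141, -0.0, 0.067]
wrist_force: [-0.5, -1.7, 1.8]
width: 0.0495
finger_force: 30.0
```

Call:
apply_moves --moves '[[[0,0,-0.3,0,0.9],[0,0,-0.6,0,0.9],[-0.05,-0.6,-0.6,0,0.9],[-0.12,-1.3,-0.6,0,0.9],[-0.18,-2.0,-0.6,0,0.9],[-0.24,-2.5,-0.6,0,0.9],[-0.24,-2.66,-0.6,0,0.9],[-0.24,-2.66,-0.3,0,0.9],[-0.24,-2.66,0.0,0,0.9],[-0.24,-2.66,0.08,0,0.9]]]'

```text
time: 4.42
tool_pos: [0.4199, 0.169, 0.3134]
ee_rot: [3.14, 0.002, 0.065]
wrist_force: [-2.3, -1.8, 8.4]
width: 0.0492
finger_force: 30.0
```

Call:
apply_moves --moves '[[[0,0,0,0,0.9],[0,0,0,0,0.9]]]'

```text
time: 4.68
tool_pos: [0.42, 0.1697, 0.3138]
ee_rot: [-3.142, 0.0, 0.066]
wrist_force: [0.2, -0.2, -3.9]
width: 0.049
finger_force: 30.0
```

Call:
apply_moves --moves '[[[0,0,0.01,0,0.6],[0,0,0.01,0,0],[0,0,0.01,0,0],[0,0,0.01,0,0],[0,0,-0.4,0,0],[0,0,-1.2,0,0],[0,0,-1.8,0,0],[0,0,-1.8,0,1]]]'

```text
time: 5.68
tool_pos: [0.4204, 0.1701, 0.4071]
ee_rot: [-3.14, -0.007, 0.067]
wrist_force: [-0.2, -0.4, -0.2]
width: 0.0875
finger_force: 0.0
```

```bash
python3 - <<'E'
from h import *
w=shot('wrist','wrist2'); t=shot('side','side2')
cv2.imwrite('pics/m2.png',np.hstack([cv2.resize(w['image'],(400,300)),cv2.resize(t['image'],(400,300))])[:,:,::-1])
yaw=.068; c=np.array([.5695,.0145]); X=np.array([np.cos(yaw),np.sin(yaw)]);Y=np.array([-X[1],X[0]])
for n,v in dict(F=-(46+28)*X,B=(46+28)*X,L=(66+28)*Y,R=-(66+28)*Y).items(): print(n,(c+v/1000).round(4))
p=c-.074*X; go(p[0],p[1],.35,yaw)
E
```

```text
F [0.4957 0.0095]
B [0.6433 0.0195]
L [0.5631 0.1083]
R [ 0.5759 -0.0793]
t 5.78 pos [0.4198 0.1699 0.4034] rpy [3.141e+00 1.000e-03 6.700e-02] UNITS [1.299 3.303 1.068] turn -0.007 rows 3.0
```

View pics/m2.png

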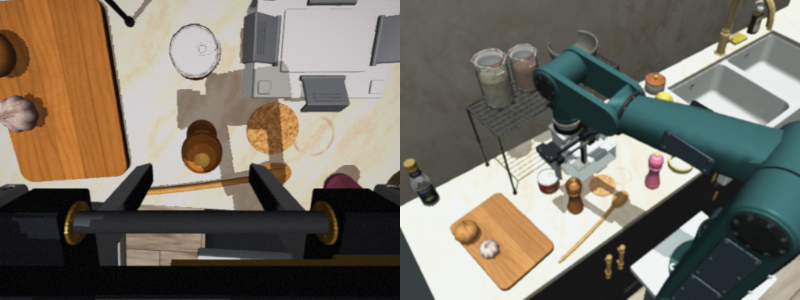

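Wrist view: the mill stands upright at (200,150) in its panel, and the coaster is bare at (272,127). Pressing the front tab.

Call:
apply_moves --moves '[[[0.4,1.0,0,0,1],[0.85,2.1,0.2,0,1],[1.3,3.3,0.6,0,1],[1.3,3.3,1.3,0,1],[1.3,3.3,1.75,0,1],[1.3,3.3,2.05,0,1],[1.3,3.3,2.25,0,1],[1.3,3.3,2.25,0,1],[1.3,3.3,1.6,0,1]]]'

```text
time: 6.9
tool_pos: [0.4951, 0.01, 0.322]
ee_rot: [-3.141, 0.006, 0.067]
wrist_force: [1.1, -0.9, 0.7]
width: 0.0002
finger_force: 0.0
```

```bash
python3 - <<'E'
from h import *
go(.5631,.1083,.335,.068); go(.5631,.1083,.291,.068)
s=load('wrist2'); print('coaster',at(s,348.2,162.5,.005),'mill',at(s,257,205,.165))
E
```

```text
t 6.9 pos [0.4951 0.01   0.322 ] rpy [-3.141  0.006  0.067] UNITS [ 1.487 -1.871 -0.268] turn -0.004 rows 1.9
t 6.9 pos [0.4951 0.01   0.322 ] rpy [-3.141  0.006  0.067] UNITS [ 1.492 -1.87   0.612] turn -0.004 rows 2.0
coaster [0.44123621 0.04023094 0.005     ] mill [0.41923004 0.16989628 0.165     ]
```

Call:
apply_moves --moves '[[[0.4,-0.3,-0.4,0,1],[1.0,-1.1,-0.4,0,1],[1.5,-1.87,-0.4,0,1],[1.5,-1.87,-0.1,0,1],[1.5,-1.87,0.2,0,1],[1.5,-1.87,0.45,0,1],[1.5,-1.87,0.62,0,1],[1.5,-1.87,0.62,0,1],[1.5,-1.87,-0.3,0,1]]]'

```text
time: 8.02
tool_pos: [0.5632, 0.1072, 0.3344]
ee_rot: [3.141, 0.011, 0.066]
wrist_force: [0.4, 0.8, 0.1]
width: 0.0003
finger_force: 0.0
```

```bash
python3 - <<'E'
from h import *
go(.5759,-.0793,.335,.068); go(.5759,-.0793,.291,.068)
E
```

```text
t 8.03 pos [0.5632 0.1072 0.3344] rpy [3.141 0.011 0.066] UNITS [ 0.007  3.739 -0.009] turn -0.012 rows 3.0
t 8.03 pos [0.5632 0.1072 0.3344] rpy [3.141 0.011 0.066] UNITS [0.017 3.738 0.871] turn -0.012 rows 3.1
```

Call:
apply_moves --moves '[[[0,1.1,-0.2,0,1],[0,2.3,-0.2,0,1],[0,3.4,-0.2,0,1],[0,3.74,0,0,1],[0,3.74,0.4,0,1],[0,3.74,0.7,0,1],[0,3.74,0.88,0,1],[0,3.74,0.88,0,1],[0,3.74,0.0,0,1],[-1.2,2.5,-1.0,0,0.5]]]'

```text
time: 9.28
tool_pos: [0.5379, -0.0429, 0.3714]
ee_rot: [3.142, -0.001, 0.065]
wrist_force: [0.4, 1.2, 0.8]
width: 0.0074
finger_force: 0.0
```

```bash
python3 - <<'E'
from h import *
w=shot('wrist','wrist3'); t=shot('side','side3')
cv2.imwrite('pics/m3.png',np.hstack([cv2.resize(w['image'],(400,300)),cv2.resize(t['image'][50:290,100:420],(400,300))])[:,:,::-1])
go(.5759,-.0793,.335,.068)
E
```

```text
t 9.38 pos [ 0.5355 -0.0398  0.376 ] rpy [ 3.141 -0.008  0.07 ] UNITS [0.744 0.845 0.826] turn 0.013 rows 1.1
```

View pics/m3.png

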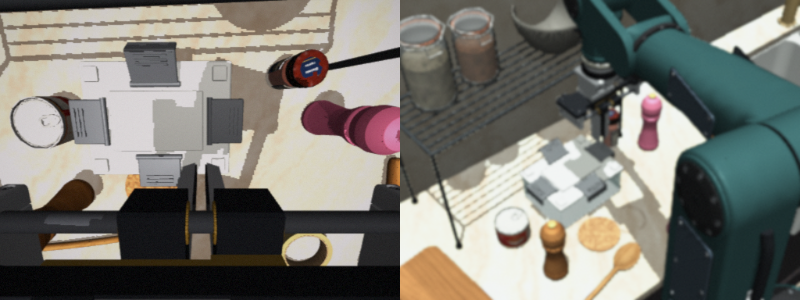

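Wrist view: front, left and right tabs lie flat, and the back tab at (152,65) still stands. The tin and spice jar are untouched. The tool can't be leaned by these moves, so I'll turn it 90° and push the forward open finger in under the deck. The slim bar fits below 286 mm.

```bash
python3 - <<'E'
from h import *
print(telemetry.get_obs()['joint_positions'].round(3))
go(.515,.011,.376,.068-np.pi/2)
go(.515,.011,.376,.068+np.pi/2)
E
```

```text
[-0.18   0.063  1.453  0.002  1.617  1.32 ]
t 9.38 pos [ 0.5355 -0.0398  0.376 ] rpy [ 3.141 -0.008  0.07 ] UNITS [-0.337 -1.042 -0.004] turn 9.013 rows 0.9
t 9.38 pos [ 0.5355 -0.0398  0.376 ] rpy [ 3.141 -0.008  0.07 ] UNITS [-0.337 -1.042 -0.004] turn -8.987 rows 0.9
```

Call:
apply_moves --moves '[[[-0.1,-0.3,-0.3,-1,0],[-0.2,-0.6,-0.3,-2,0],[-0.34,-1.04,-0.3,-3,0],[-0.34,-1.04,-0.3,-4,0],[-0.34,-1.04,-0.3,-5,0],[-0.34,-1.04,-0.3,-6,0],[-0.34,-1.04,-0.3,-7,0],[-0.34,-1.04,-0.3,-8,0],[-0.34,-1.04,-0.3,-9,0],[-0.34,-1.04,-0.3,-9,0]]]'

```text
time: 10.62
tool_pos: [0.5165, 0.0085, 0.3849]
ee_rot: [-3.141, -0.0, 1.636]
wrist_force: [-0.3, 0.7, -0.3]
width: 0.0941
finger_force: 0.0
```

```bash
python3 - <<'E'
from h import *
go(.515,.011,.311,.068+np.pi/2); go(.584,.0155,.311); go(.584,.0155,.289)
E
```

```text
t 10.62 pos [0.5165 0.0085 0.3849] rpy [-3.141 -0.     1.636] UNITS [ 0.051 -0.027  1.477] turn -0.016 rows 1.2
t 10.62 pos [0.5165 0.0085 0.3849] rpy [-3.141 -0.     1.636] UNITS [0.051 1.356 1.476] turn 0.0 rows 1.6
t 10.62 pos [0.5165 0.0085 0.3849] rpy [-3.141 -0.     1.636] UNITS [0.051 1.357 1.916] turn 0.0 rows 1.9
```

Call:
apply_moves --moves '[[[0.05,-0.03,0.5,0,0],[0.05,-0.03,1.0,0,0],[0.05,-0.03,1.47,0,0],[0.05,0.2,1.47,0,0],[0.05,0.5,1.47,0,0],[0.05,0.7,1.47,0,0],[0.05,0.7,1.47,0,0]]]'

```text
time: 11.5
tool_pos: [0.5523, 0.0132, 0.3128]
ee_rot: [3.14, 0.0, 1.637]
wrist_force: [-0.5, -0.5, -0.4]
width: 0.0934
finger_force: 0.0
```

```bash
python3 - <<'E'
from h import *
w=shot('wrist','wrist4'); t=shot('side','side4'); p=shot('top','top4')
c=np.hstack([cv2.resize(w['image'],(400,300)),cv2.resize(t['image'][90:270,150:390],(400,300))])
cv2.imwrite('pics/m4.png',np.vstack([c,np.hstack([cv2.resize(p['image'][90:240,160:360],(400,300)),0*c[:,:400]])])[:,:,::-1])
go(.584,.0155,.311); go(.584,.0155,.289)
E
```

```text
t 11.65 pos [0.5511 0.0132 0.3123] rpy [3.141 0.    1.638] UNITS [0.002 0.659 0.026] turn 0.0 rows 0.5
t 11.65 pos [0.5511 0.0132 0.3123] rpy [3.141 0.    1.638] UNITS [0.002 0.659 0.466] turn 0.0 rows 0.6
```

View pics/m4.png

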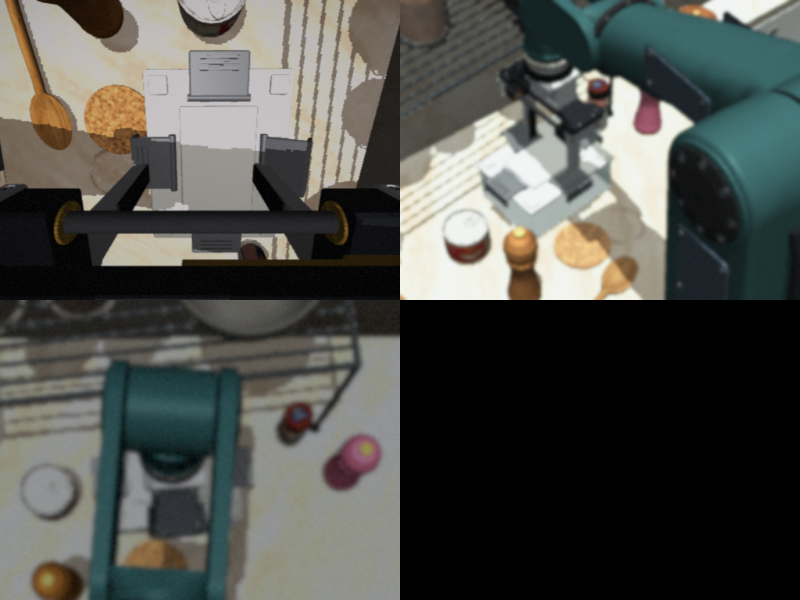

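Wrist and side views: the open fingers straddle the box along its x axis, the bar passes below the deck, and the neck is still in front of it. Continuing forward.

Call:
apply_moves --moves '[[[0,0.25,0.02,0,0],[0,0.45,0.02,0,0],[0,0.6,0.02,0,0],[0,0.66,0.02,0,0],[0,0.66,0.02,0,0]]]'

```text
time: 12.28
tool_pos: [0.5842, 0.0154, 0.3108]
ee_rot: [-3.141, 0.0, 1.638]
wrist_force: [-1.5, 0.3, 0.0]
width: 0.0938
finger_force: 0.0
```

Call:
apply_moves --moves '[[[0,0,0.12,0,0],[0,0,0.24,0,0],[0,0,0.33,0,0],[0,0,0.4,0,0],[0,0,0.4,0,0]]]'

```text
time: 12.9
tool_pos: [0.5839, 0.0154, 0.2912]
ee_rot: [3.141, 0.0, 1.638]
wrist_force: [0.2, 0.8, 0.0]
width: 0.0942
finger_force: 0.0
```

Call:
apply_moves --moves '[[[0,0,0.03,0,0],[0,0,0.03,0,0],[0,0,-0.3,0,0],[0,-0.6,-0.4,0,0],[0,-1.4,-0.4,0,0],[0,-2,-0.6,0,0],[0,-2,-1.6,0,0],[0,-2,-2.4,0,0]]]'

```text
time: 13.9
tool_pos: [0.4833, 0.0088, 0.4134]
ee_rot: [3.14, 0.0, 1.638]
wrist_force: [-0.8, -0.5, 0.6]
width: 0.0943
finger_force: 0.0
```

```bash
python3 - <<'E'
from h import *
w=shot('wrist','wrist5'); t=shot('top','top5')
i=cv2.resize(w['image'][:300],(800,469))
cv2.imwrite('pics/m5.png',i[:,:,::-1])
go(.4194,.1699,.4034,.068)
E
```

```text
t 14.0 pos [0.4844 0.0087 0.418 ] rpy [3.130e+00 2.000e-03 1.638e+00] UNITS [ 3.304 -1.086  0.273] turn 8.993 rows 2.8
```

View pics/m5.png

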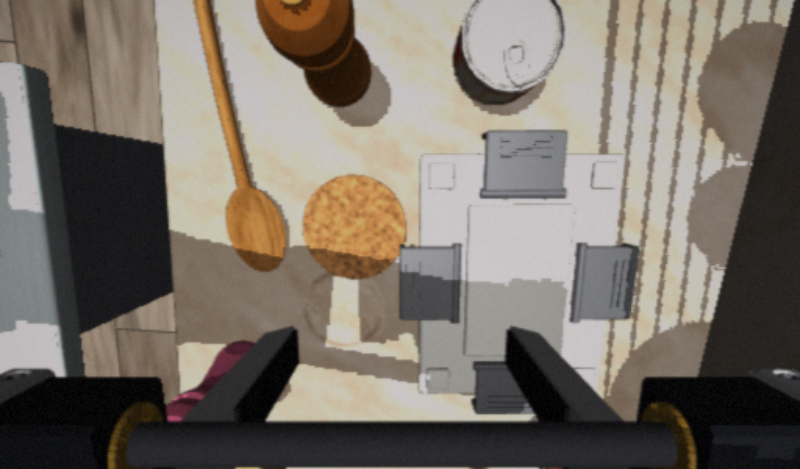

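Back tab at hinge x≈577 to outer edge x≈636, front tab at 460 to 400. I'll compare these with the predicted flat and standing projections.

```bash
python3 - <<'E'
from h import *
s=load('wrist5'); k=800/512
yaw=.068; c=np.array([.5695,.0145]); X=np.array([np.cos(yaw),np.sin(yaw)]);Y=np.array([-X[1],X[0]])
for n,D,h,W in [('F',-X,.046,Y),('B',X,.046,Y),('L',Y,.066,X),('R',-Y,.066,X)]:
    for a,l in [(.55,'up'),(0,'flat')]:
        for r in (0,.042):
            q=[px(s,[*(c+D*(h+r*np.cos(a))+W*m),.089+r*np.sin(a)])*k for m in(-.028,.028)]
            print(n,l,r,np.round(q).tolist())
print('coaster',at(s,355/k-.3,226/k-.3,.005))
E
```

```text
F up 0 [[455.0, 319.0], [457.0, 245.0]]
F up 0.042 [[408.0, 328.0], [408.0, 250.0]]
F flat 0 [[455.0, 319.0], [457.0, 245.0]]
F flat 0.042 [[400.0, 319.0], [399.0, 246.0]]
B up 0 [[576.0, 318.0], [583.0, 245.0]]
B up 0.042 [[639.0, 328.0], [650.0, 249.0]]
B flat 0 [[576.0, 318.0], [583.0, 245.0]]
B flat 0.042 [[631.0, 318.0], [641.0, 245.0]]
L up 0 [[484.0, 192.0], [563.0, 192.0]]
L up 0.042 [[493.0, 134.0], [581.0, 134.0]]
L flat 0 [[484.0, 192.0], [563.0, 192.0]]
L flat 0.042 [[487.0, 128.0], [569.0, 128.0]]
R up 0 [[476.0, 365.0], [548.0, 365.0]]
R up 0.042 [[480.0, 421.0], [554.0, 421.0]]
R flat 0 [[476.0, 365.0], [548.0, 365.0]]
R flat 0.042 [[474.0, 413.0], [544.0, 413.0]]
coaster [0.43817288 0.04072183 0.005     ]
```

All four tabs match the flat prediction. Going back over the mill.

Call:
apply_moves --moves '[[[0.5,-0.2,0,1,0],[1.0,-0.4,0,2,0],[1.5,-0.6,0,3,0],[2,-0.8,0,4,0],[2.5,-1,0,5,0],[3,-1.09,0,6,0],[3.3,-1.09,0,7,0],[3.3,-1.09,0,8,0],[3.3,-1.09,0,9,0],[3.3,-1.09,0,9,0]]]'

```text
time: 15.25
tool_pos: [0.4187, 0.1698, 0.4107]
ee_rot: [3.141, 0.001, 0.069]
wrist_force: [0.0, -0.4, -0.4]
width: 0.0945
finger_force: 0.0
```

```bash
python3 - <<'E'
from h import *
go(.4201,.1699,.3134,.067)
E
```

```text
t 15.25 pos [0.4187 0.1698 0.4107] rpy [3.141e+00 1.000e-03 6.900e-02] UNITS [ 2.900e-02 -1.000e-03  1.946e+00] turn 0.011 rows 1.6
```

Call:
apply_moves --moves '[[[0.03,0,0.9,0,0],[0.03,0,1.6,0,0],[0.03,0,1.94,0,0],[0.03,0,1.94,0,0.6],[0.03,0,1.94,0,0.9],[0.03,0,1.94,0,0.9],[0.03,0,1.94,0,0.9],[0.03,0,1.94,0,0.9],[0.03,0,1.94,0,0.9],[0.03,0,1.94,0,0.9]]]'

```text
time: 16.5
tool_pos: [0.4206, 0.1698, 0.3146]
ee_rot: [3.141, -0.001, 0.067]
wrist_force: [0.1, -0.4, 3.3]
width: 0.0492
finger_force: 30.0
```

```bash
python3 - <<'E'
from h import *
go(.4388,.0393,.3184,.067); print(telemetry.get_obs()['finger_force'])
E
```

```text
t 16.5 pos [0.4206 0.1698 0.3146] rpy [ 3.141e+00 -1.000e-03  6.700e-02] UNITS [ 0.19   2.628 -0.075] turn -0.001 rows 2.1
30.000703430268914
```

Call:
apply_moves --moves '[[[0,0,-0.3,0,0.9],[0,0,-0.7,0,0.9],[0.05,0.7,-0.7,0,0.9],[0.1,1.4,-0.7,0,0.9],[0.15,2.1,-0.7,0,0.9],[0.19,2.5,-0.7,0,0.9],[0.19,2.63,-0.7,0,0.9],[0.19,2.63,-0.4,0,0.9],[0.19,2.63,-0.15,0,0.9],[0.19,2.63,-0.1,0,0.9]]]'

```text
time: 17.75
tool_pos: [0.4385, 0.0396, 0.3188]
ee_rot: [3.14, 0.0, 0.068]
wrist_force: [-2.0, -1.5, 4.8]
width: 0.0495
finger_force: 30.0
```

Call:
apply_moves --moves '[[[0,0,0.0,0,0.9],[0,0,0.0,0,0.9]]]'

```text
time: 18.0
tool_pos: [0.4386, 0.0395, 0.3189]
ee_rot: [-3.141, 0.0, 0.067]
wrist_force: [-0.4, -1.4, -2.3]
width: 0.0495
finger_force: 30.0
```

Call:
apply_moves --moves '[[[0,0,0.01,0,0.7],[0,0,0.01,0,0],[0,0,0.01,0,0],[0,0,0.01,0,0],[0,0,0.01,0,0],[0,0,-0.4,0,0],[0,0,-1.2,0,0],[0,0,-2.0,0,0],[-1.0,0,-2.2,0,0],[-1.0,0,-2.2,0,0]]]'

```text
time: 19.25
tool_pos: [0.3872, 0.036, 0.4309]
ee_rot: [3.141, -0.004, 0.067]
wrist_force: [1.1, -0.1, -0.1]
width: 0.0941
finger_force: 0.0
```

```bash
python3 - <<'E'
from h import *
w=shot('wrist','wrist6')
cv2.imwrite('pics/m6.png',cv2.resize(w['image'][:300],(800,469))[:,:,::-1])
k=800/512
for z in (.005,.137,.17): print(z,px(w,[.4385,.040,z])*k)
E
```

```text
0.005 [399.90787231 208.30718839]
0.137 [399.52092195 217.28300018]
0.17 [399.35926195 221.03291227]
```

View pics/m6.png

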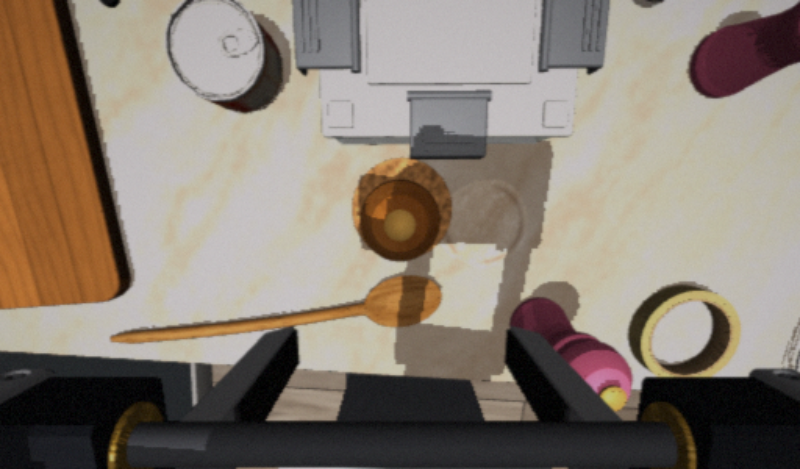

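The mill stands upright on the coaster: its knob is at (400,224), against a predicted (399,221), and the coaster is centred at about (402,207). The tabs are flat and the gripper is clear, so I'm handing in.

```bash
python3 -c "
from h import *
print(ticket.close_job())"
```

```text
the job is handed in; nothing more can be done
None
```

I handed in the job at about 19 s of the 72 s allowed: the last pictures show all four tabs snapped flat, the mill upright near the middle of its coaster, and the tin and spice jar standing where they were; `close_job` returned no verdict.

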